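Thumb test of fish tins: find the soft lid and put that tin on hold

ROBOT

A 6-joint arm with a two-finger parallel gripper is mounted at the origin on the work surface. World frame = base frame: x ahead of the robot, y to its left, z up, the work surface at z = 0. Lengths are in m, angles in rad, forces in N, time in s.
With the tool pointing down it reaches from about 0.425 to 0.925 m from the base axis. Payload 12.5 kg.
Tool frame: the origin (TCP) lies on the centre line of the jaws, within the pads' length; the fingertips stand 17 mm ahead of it and the grasp point (between the pads) lies 2 mm behind it; z points along the fingers, y is the line along which they close (so a half turn about z gives the same grasp; the last joint's range is limited). The gripper opens to 85 mm and grips with 20 to 120 N. Pads are 22 mm wide; open, the fingers measure 114 mm over their backs; the gripper's body (76 mm by 85 mm) begins 54 mm behind the grasp point. The pads swing forward as they close: fully open they stand 13 mm farther back than shut.
Start: joints at [-1.238, 0.491, 1.559, -0, 1.092, -0.106], TCP at [0.266, -0.566, 0.248] pointing down, gripper open.
Joint ranges: [-3.1, 3.1], [-0.84, 2.19], [0.05, 2.79], [-1.13, 4.28], [0.06, 2.93], [-2.69, 2.69]. Speed limits (rad/s): [2.22, 2.22, 2.79, 3.14, 3.14, 3.14].

INTERFACE

Orientations are given as [roll, pitch, yaw] about the fixed x, y, z axes, in that order (R = Rz(yaw) Ry(pitch) Rx(roll)).
In Python, from workcell import status, grab_frame, ticket gives the robot as it stands.
- The arm moves only by the tool jog_arm, never from a script. Its argument "commands" is text: rows parted by semicolons, each of 5 numbers parted by spaces: the shift along the tool's x, y, z in m, then the turn about the tool's z in degrees, then the closure, from 0 (fully open) to 1 (shut). A call has 1 to 10 rows; each row shifts and turns the commanded pose from where the row before left it, along the tool's axes as they then stand; what a row does not reach is not made up. A row lasts 1/12 s, in which the tool goes at most 41.7 mm and 7.16 degrees, less where a joint would pass 70% of its speed; a pose out of reach is approached as far as the arm can. A call with a gripper value outside its range is refused whole. The fingers move at their own pace and stop on an object; "newtons" is the grip in N (left out, the last holds). Time passes only in rows, so rows that do not move let the fingers close. It gives the time, the measured TCP pose, the force, the opening and the grip force at its end, in the units of the state.
- status.get_state(): the state, without advancing time (a new reading comes with each control period).
- grab_frame(name): name is "scene" or "side" or "wrist"; returns a dict with "frame" (420x560x3 uint8, red, green, blue), "range_z" (420x560 float32, m along the optical axis (not along the pixel's ray), 0 where there is no reading), "fx", "fy", "cx", "cy" (pixels), "R" (3x3) and "t" (3): a world point X has camera coordinates R X + t; the wrist camera has in their place "mount" (4x4, takes a point from camera to tool coordinates, whose origin is the TCP and whose axes are the flange's). Camera axes: x right, y down, z forward; pixel columns grow to the right and rows downward; lengths in m; the calibration is good to about 2 mm. A picture is of the moment at which its call begins: read the wrist's pose just before it.
- ticket.hand_in(): hands the job in; it is judged then, once.
The state is a dict: "clock": time; "joint_pos": joint angles; "joint_vel": joint speeds; "joint_efforts": joint torques, N m; "position": TCP position; "orientation": TCP orientation; "contact_force": force on the tool from outside, world axes, zero at the start; "wrist_torque": the same for the moment, N m; "gripper_width": finger opening in m; "grip_force": force on a finger pad.
Only numpy, scipy, OpenCV 4.12 (cv2) and the standard library are available. Lean on these libraries where they do the work, as an engineer would, in place of code of your own. Each camera call takes 0.05 s, during which the arm holds its last target. There are 200 camera calls.

TASK

Three closed fish tins stand in a row in the steel sample tray and one of them has lost its vacuum. Thumb-test them one after another from the robot's left to its right: push the middle of each lid in by 3 mm with the fingertips, hold it there for half a second to feel how hard it pushes back, and never crease it. Then set the tin whose lid feels softest gently down, flat, in the empty nest of the hold tray, push its lid in the same way once more there to make sure you have the right one, and leave the other tins and everything else where they are.

Things in the scene. Friction and masses are not known exactly. Their poses are not given: they have to be found in the camera images.
- sample_tray: fixed flat steel tray, 220 (x) x 340 mm (y), floor 3 mm above the bench, lip 14 mm high; origin at the centre of its underside. The three tins stand in it in a row along its y, about 100 mm apart, middles about 20 mm to -x of the tray's middle; the tray's +y end is the robot's left, give or take the tray's small yaw
- tin_a: closed rectangular fish tin, bare metal, 104 (its x) x 60 (its y) x 28 mm high, rounded corners, about 150 g; origin at the centre of its underside, z up. The top is a 3 mm wide rim (at 28 mm) round a springy lid that lies 3 mm below the rim (25 mm above the underside); a flat ring-pull (2 mm high) lies on the lid 20 to 46 mm from the centre towards -x. Stands in the sample tray, 25 to 40 mm clear of its neighbours, long side along the tray's x
- lid_a: the lid of tin_a; origin at the centre of its top face (98 x 54 mm, 25 mm above the tin's underside at rest; opening inside the rim 98 x 54 mm). The lid sinks straight down when pressed, at most 6 mm, and springs back. It resists with about 2 N at first touch; pressed in 3 mm a sound lid pushes back with 9 N or more, the soft one with 4 to 5 N
- tin_b: the same kind of tin as tin_a, alike to look at; which tin stands where in the row varies
- lid_b: the lid of tin_b, likewise; which tin has the soft lid is found only by pressing
- tin_c: the same kind of tin as tin_a, alike to look at; which tin stands where in the row varies
- lid_c: the lid of tin_c, likewise; which tin has the soft lid is found only by pressing
- hold_tray: fixed grey plastic tray, 134 (x) x 216 mm (y), 10 mm high, with two rectangular nests side by side along its y, each 110 (x) x 66 mm (y) and 6 mm deep (floor 4 mm above the bench); origin at the centre of its underside
- nest_free (a point): centre of the floor of the empty nest, on the tray's +y side; axes as the hold tray's: a tin lies in it with its long side along x, either way round; the walls round it stand 6 mm above this point
- tin_held: a tin of the same kind already lying in the other nest (the -y one, 100 mm from the empty one); leave it alone
- spatula: steel lab spatula, 173 mm, lying on the sample tray behind the tins, along the tray's y; bystander
- sample_cup: white plastic cup, 40 mm wide, 32 mm high, on the sample tray behind the leftmost tin; bystander
- round_tin: round tin, 85 mm wide, 35 mm high, on the bench beyond the trays; bystander
- petri: glass dish, 90 mm wide, 14 mm high, on the bench beyond the trays; bystander
- marker: marker pen, 140 mm long, 15 mm thick, on the bench beyond the trays; bystander
- wash_bottle: white wash bottle, 64 mm wide, 195 mm high, on the bench at the robot's far left; bystander
There are look-alikes about, which are no part of the job. Leave any pink or turquoise look-alike of the tin_a alone. What is shaped like the tin_c but pink is not meant.

How it is judged:
By the outcome, as a careful person would: the job done as asked, in the order asked, and still so for the second after the job is handed in, with the robot touching nothing.
It also fails if it takes over 67 s, if anything falls off the work surface, if the arm or the gripper's body presses on something with over 40 N, if the wrist force passes 120 N, or if a joint passes its speed limit or range.

## Working session

There is one attempt and no reset: what is moved stays moved. The work goes in short steps, Python scripts to look and compute and a tool call to move; the robot and the scene stay as the last step left them, time stands still between calls to the robot, and variables do not carry over. Pictures are saved under pics/ and viewed, at most 10 in all, crops included, and the job is handed in when it is done.

Besides the shell and the picture viewer there is one more tool, called after ">>>" as a command line: name --argument value ..., lists and objects as JSON in quotes. jog_arm: Moves the arm, as the interface text tells. Its arguments: {"type":"object","properties":{"commands":{"type":"string"},"newtons":{"type":"number"}},"required":["commands"]}

```bash
mkdir -p pics; ls; cat > h.py <<'E'
import numpy as np, cv2
from workcell import status, grab_frame, ticket
def world(f,st=None):
    d=f["range_z"]; h,w=d.shape
    u,v=np.meshgrid(np.arange(w),np.arange(h))
    P=np.stack([(u-f["cx"])/f["fx"]*d,(v-f["cy"])/f["fy"]*d,d],-1)
    if "R" in f: return (P-np.array(f["t"]))@np.array(f["R"])
    from scipy.spatial.transform import Rotation as Ro
    M=np.array(f["mount"]); P=P@M[:3,:3].T+M[:3,3]
    return P@Ro.from_euler("xyz",st["orientation"]).as_matrix().T+np.array(st["position"])
def save(n,im): cv2.imwrite("pics/"+n,im[...,::-1])
E
python3 - <<'E'
from h import *
print(status.get_state())
for n in("scene","side"):
    f=grab_frame(n); np.save(n+".npy",f,allow_pickle=True); save(n+".png",cv2.resize(f["frame"],(800,600)))
    print(n,f["fx"],f["cx"],f["cy"],np.round(f["R"],3).tolist(),f["t"])
E
```

```text
pics
{'clock': 0.0, 'joint_pos': array([-1.23759927e+00,  4.91552388e-01,  1.55946303e+00, -4.50996285e-06,
        1.09167567e+00, -1.05614710e-01]), 'joint_vel': array([ 1.91233775e-05,  2.30571985e-04,  1.60309002e-04, -3.74630858e-04,
       -5.22037870e-04,  7.43690195e-04]), 'joint_efforts': array([-3.33382941e-04, -6.18447375e+01, -2.61589980e+01, -1.61034491e-04,
        4.05129947e-03,  5.60796295e-06]), 'position': array([ 0.26548314, -0.56558302,  0.2477275 ]), 'orientation': array([-3.14049991e+00, -1.11818109e-04,  4.38813783e-01]), 'contact_force': array([ 0.13114514, -0.31844581,  0.10200021]), 'wrist_torque': array([ 0.04021207,  0.0440097 , -0.01870616]), 'grip_force': 0.0, 'gripper_width': 0.08538965851147015}
scene 507.96408189634116 274.2918622086904 202.14042702157602 [[-0.877, 0.481, -0.003], [0.384, 0.696, -0.607], [-0.289, -0.533, -0.795]] [ 0.42323882 -0.24165051  1.49990167]
side 465.8863414431162 281.04181276086524 214.85932186996212 [[0.999, -0.046, 0.017], [-0.013, -0.579, -0.815], [0.047, 0.814, -0.579]] [-0.55043249  0.11610638  1.02709559]
```

View pics/scene.png

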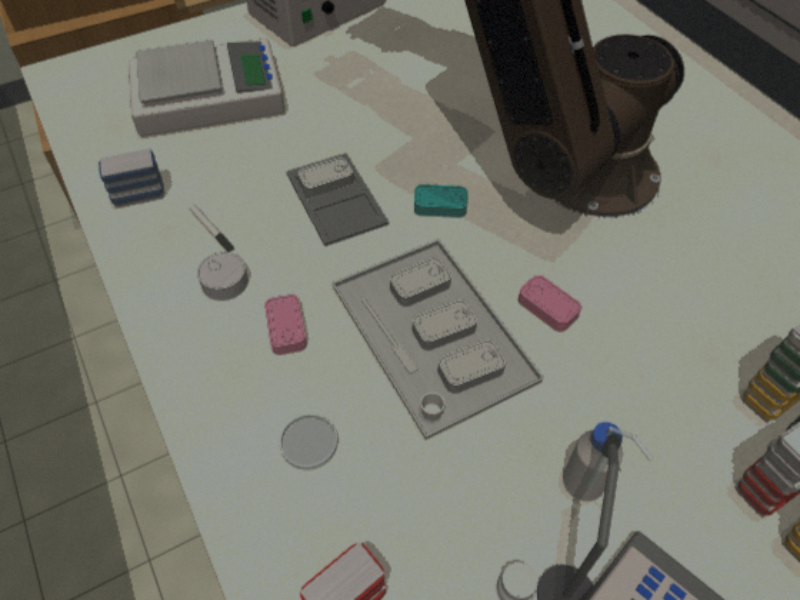

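View pics/side.png

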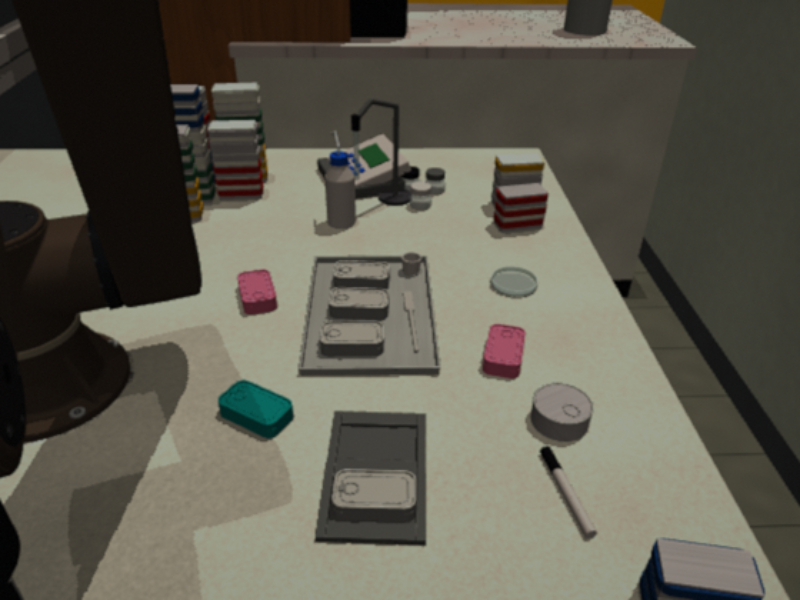

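The scene view (800x600) shows the three bare tins in the steel tray, from the robot's left to its right, at (472,364), (445,321) and (420,279). The free nest is at (345,215) and tin_held at (326,172). The pink look-alikes at (286,323) and (550,302) and the turquoise one at (440,200) aren't meant, because they are coloured and stand outside the tray. The side view agrees: tins at (360,272), (358,300) and (352,337), nest at (377,440).

```bash
python3 - <<'E'
from h import *
S={}
for n in("scene","side"):
    f=np.load(n+".npy",allow_pickle=True).item(); W=world(f); S[n]=(f,W)
    px={"scene":[(472,364),(445,321),(420,279),(345,215),(326,172)],"side":[(365,274),(360,301),(352,337),(377,440),(375,492)]}[n]
    for u,v in px:
        print(n,np.round(W[int(v*.7),int(u*.7)],4), end=" ")
        c=W[int(v*.7),int(u*.7)]
        r=np.hypot(W[...,0]-c[0],W[...,1]-c[1])<.075
        m=(r&(W[...,2]>.021)&(W[...,2]<.045)&(f["range_z"]>0)).astype(np.uint8)
        k,l,s,_=cv2.connectedComponentsWithStats(m,connectivity=4)
        if k>1:
            i=1+np.argmax(s[1:,4]); Q=W[l==i]
            rect=cv2.minAreaRect((Q[:,:2]*1000).astype(np.float32)); print(np.round(rect[0],1),np.round(rect[1],1),round(rect[2],1),"z med/95",np.round(np.percentile(Q[:,2],[50,95]),4),len(Q))
        else: print()
f=S["scene"][0]["frame"]; save("c1.png",cv2.resize(f[100:310,190:390],(760,600 if 0 else 798))[:600])
g=S["side"][0]["frame"]; save("c2.png",cv2.resize(g[170:390,190:330],(381,600)))
E
```

```text
scene [0.4861 0.2778 0.0279] [486.2 276.8] [ 63.7 106. ] 84.7 z med/95 [0.028  0.0319] 1029
scene [0.48   0.1823 0.0264] [482.  184.9] [ 64.5 105.1] 86.6 z med/95 [0.0278 0.0316] 919
scene [0.4713 0.0843 0.0266] [471.4  83.5] [ 63.7 104.9] 89.6 z med/95 [0.0278 0.032 ] 819
scene [ 0.5118 -0.1409  0.0045] [ 508.9 -210.7] [ 8.4 47.3] 82.9 z med/95 [0.028 0.033] 48
scene [ 0.5015 -0.2422  0.0301] [ 504.4 -240.6] [ 68.8 105.8] 83.2 z med/95 [0.0285 0.0331] 596
side [0.4929 0.2609 0.0276] [487.9 272.5] [ 67.8 103.1] 85.3 z med/95 [0.0269 0.0303] 542
side [0.4827 0.1744 0.0259] [483.8 179.9] [ 65.9 103.4] 84.9 z med/95 [0.0271 0.0303] 640
side [0.4717 0.0713 0.0264] [472.1  79.2] [ 64.7 102.6] 88.7 z med/95 [0.0271 0.0303] 772
side [ 0.5083 -0.1399  0.0044] [ 500.  -213.9] [0. 0.] 0.0 z med/95 [0.0304 0.0304] 1
side [ 0.5051 -0.2499  0.0295] [ 505.4 -244.9] [ 62.7 103.7] 86.6 z med/95 [0.0284 0.0315] 1703
```

View pics/c1.png

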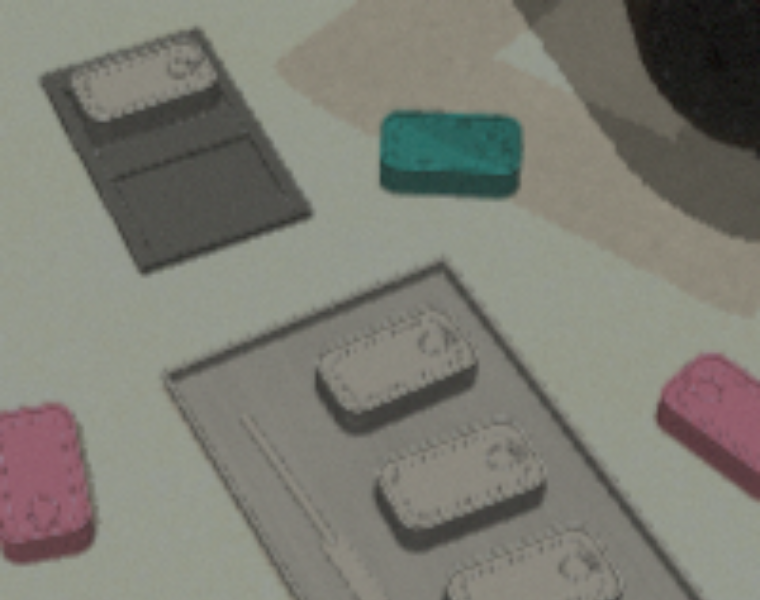

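Confirmed in the crop: the bare tins in the steel tray are at (395,365), (460,480) and (535,580), with their ring-pulls towards -x. The empty nest is at (210,205). The coloured ones are look-alikes.

```bash
cat >> h.py <<'E'
def plan(tgt,yaw_deg,clo,step=.040,turn=7.0,start=None):
    st=status.get_state(); p=np.array(st["position"]) if start is None else np.array(start[:3])
    y=np.rad2deg(st["orientation"][2]) if start is None else start[3]
    d=np.array(tgt)-p; dy=(yaw_deg-y+180)%360-180
    n=max(1,int(np.ceil(max(np.linalg.norm(d)/step,abs(dy)/turn))))
    out=[]
    for i in range(n):
        a=np.deg2rad(y+dy*i/n); w=d/n
        out.append("%.4f %.4f %.4f %.2f %g"%(w[0]*np.cos(a)+w[1]*np.sin(a), w[0]*np.sin(a)-w[1]*np.cos(a), -w[2], -dy/n, clo))
    print(n,"rows:","; ".join(out)); return [*tgt,yaw_deg]
E
python3 - <<'E'
from h import *
s=plan([.49,-.12,.27],-4.5,0)
s=plan([.485,.20,.27],-4.5,0,start=s)
f=grab_frame("wrist");print(np.round(f["mount"],3).tolist(),f["fx"])
E
```

```text
13 rows: 0.0302 -0.0237 -0.0017 2.28 0; 0.0292 -0.0249 -0.0017 2.28 0; 0.0282 -0.0260 -0.0017 2.28 0; 0.0272 -0.0271 -0.0017 2.28 0; 0.0261 -0.0282 -0.0017 2.28 0; 0.0249 -0.0292 -0.0017 2.28 0; 0.0237 -0.0302 -0.0017 2.28 0; 0.0225 -0.0311 -0.0017 2.28 0; 0.0213 -0.0320 -0.0017 2.28 0; 0.0200 -0.0328 -0.0017 2.28 0; 0.0187 -0.0335 -0.0017 2.28 0; 0.0173 -0.0343 -0.0017 2.28 0; 0.0159 -0.0349 -0.0017 2.28 0
9 rows: -0.0033 -0.0354 -0.0000 -0.00 0; -0.0033 -0.0354 -0.0000 -0.00 0; -0.0033 -0.0354 -0.0000 -0.00 0; -0.0033 -0.0354 -0.0000 -0.00 0; -0.0033 -0.0354 -0.0000 -0.00 0; -0.0033 -0.0354 -0.0000 -0.00 0; -0.0033 -0.0354 -0.0000 -0.00 0; -0.0033 -0.0354 -0.0000 -0.00 0; -0.0033 -0.0354 -0.0000 -0.00 0
[[0.002, -0.964, -0.267, 0.066], [1.0, 0.002, 0.001, 0.001], [-0.0, -0.267, 0.964, -0.125], [0.0, 0.0, 0.0, 1.0]] 291.99740269797485
```

>>> jog_arm --commands "0.03 -0.024 -0.002 2.3 0; 0.029 -0.025 -0.002 2.3 0; 0.028 -0.026 -0.002 2.3 0; 0.027 -0.027 -0.002 2.3 0; 0.026 -0.028 -0.002 2.3 0; 0.025 -0.029 -0.002 2.3 0; 0.024 -0.03 -0.002 2.3 0; 0.0225 -0.031 -0.002 2.3 0; 0.021 -0.032 -0.002 2.3 0; 0.02 -0.033 -0.002 2.3 0"

```text
clock: 0.98
position: [0.4384, -0.2218, 0.2684]
orientation: [3.142, 0.0, 0.035]
contact_force: [0.2, -0.2, 0.5]
gripper_width: 0.0856
grip_force: 0.0
```

>>> jog_arm --commands "0.019 -0.0335 -0.002 2.3 0; 0.0175 -0.034 -0.002 2.3 0; 0.016 -0.035 -0.002 2.3 0; 0 0 0 0 0; 0 0 0 0 0"

```text
clock: 1.4
position: [0.4913, -0.1195, 0.2742]
orientation: [3.142, 0.0, -0.079]
contact_force: [-0.3, 0.9, 0.2]
gripper_width: 0.0854
grip_force: 0.0
```

```bash
python3 - <<'E'
from h import *
st=status.get_state(); f=grab_frame("wrist"); print(st["clock"],st["position"],np.rad2deg(st["orientation"]))
np.save("w1.npy",[f,st],allow_pickle=True); save("w1.png",cv2.resize(f["frame"],(800,600)))
E
```

```text
1.4 [ 0.49133546 -0.11953532  0.27418227] [ 1.79996583e+02  1.25251694e-02 -4.53954415e+00]
```

View pics/w1.png

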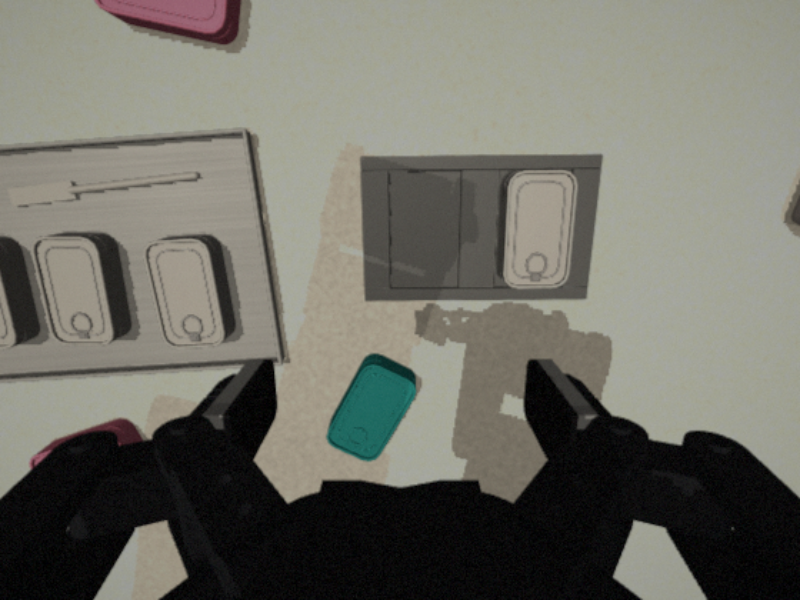

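The wrist view shows the free nest centred near (427,228) and the hold tray corners near (361,155), (602,154), (587,299) and (366,299). tin_held is at (540,228), and the sample tray is on the left.

```bash
cat >> h.py <<'E'
from scipy.spatial.transform import Rotation as Ro
def onplane(f,st,uv,z):
    uv=np.asarray(uv,float).reshape(-1,2); M=np.array(f["mount"]); R=Ro.from_euler("xyz",st["orientation"]).as_matrix()
    d=np.c_[(uv[:,0]-f["cx"])/f["fx"],(uv[:,1]-f["cy"])/f["fy"],np.ones(len(uv))]@M[:3,:3].T@R.T
    o=R@M[:3,3]+st["position"]
    return (o+d*((z-o[2])/d[:,2])[:,None])[:,:2]
E
python3 - <<'E'
from h import *
f,st=np.load("w1.npy",allow_pickle=True); im=f["frame"]; W=world(f,st)
print("cam z check bench,tray top,nest,tin",W[280,230,2],np.median(W[112:204,258:268,2]),np.median(W[125:195,285:315,2]),np.median(W[130:170,370:390,2]))
g=cv2.cvtColor(im,cv2.COLOR_RGB2GRAY)
print([g[y,x] for y,x in((150,265),(160,300),(150,335),(150,240),(90,300))])
roi=np.zeros_like(g); roi[100:218,245:430]=1
m=((g<105)&(roi>0)).astype(np.uint8)
k,l,s,_=cv2.connectedComponentsWithStats(m,connectivity=8); i=1+np.argmax(s[1:,4])
ys,xs=np.where(l==i); h=cv2.convexHull(np.c_[xs,ys].astype(np.int32))
P=onplane(f,st,h,.010)
r=cv2.minAreaRect((P*1000).astype(np.float32)); print("hold",r, s[i])
# depth-edge nest: pixels with z<7mm inside
n=(W[...,2]<.007)&(W[...,2]>.001)&(roi>0); n[:,:262]=0;n[:,335:]=0;n[:115]=0;n[208:]=0
Q=W[n]; print("nest",np.percentile(Q[:,:3],[1,50,99],axis=0).round(4),len(Q))
c=im[95:225,235:440]; save("c3.png",cv2.resize(c,(788,500),interpolation=cv2.INTER_CUBIC))
E
```

```text
cam z check bench,tray top,nest,tin 0.000967125158193971 0.009632508994724287 0.0036080822574040827 0.028671018699964218
[np.uint8(80), np.uint8(79), np.uint8(90), np.uint8(155), np.uint8(166)]
hold ((505.7711181640625, -195.14402770996094), (214.46389770507812, 132.82005310058594), 86.08329010009766) [  253   108   169   103 12369]
nest [[ 0.4554 -0.1791  0.0018]
 [ 0.5123 -0.1453  0.0036]
 [ 0.5635 -0.1115  0.0058]] 4047
```

View pics/c3.png

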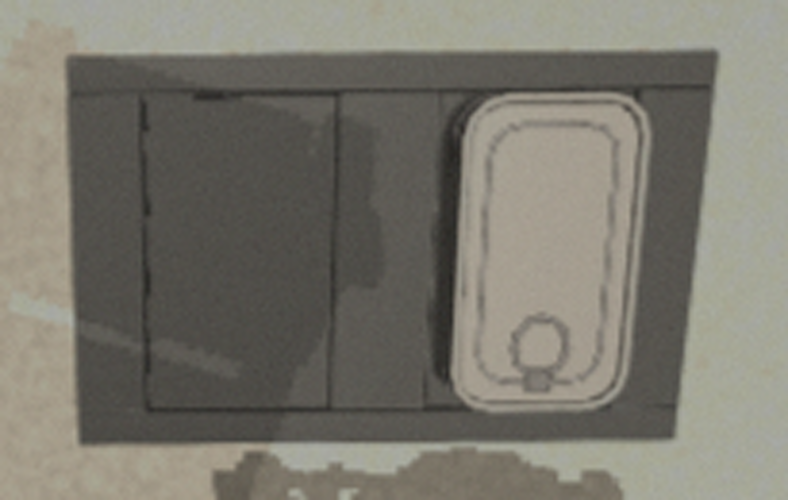

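>>> jog_arm --commands "-0.0033 -0.034 0 0 1; -0.0033 -0.034 0 0 1; -0.0033 -0.034 0 0 1; -0.0033 -0.034 0 0 1; -0.0033 -0.034 0 0 1; -0.0033 -0.034 0 0 1; -0.0033 -0.034 0 0 1; -0.0033 -0.034 0 0 1; -0.0033 -0.034 0 0 1; 0 0 0 0 1" --newtons 30

```text
clock: 2.28
position: [0.4866, 0.189, 0.2741]
orientation: [-3.141, 0.0, -0.081]
contact_force: [-0.2, 0.3, -0.8]
gripper_width: -0.0
grip_force: 0.0
```

>>> jog_arm --commands "0 0 0 0 1"

```text
clock: 2.37
position: [0.4867, 0.1861, 0.274]
orientation: [3.141, 0.0, -0.082]
contact_force: [-0.4, -0.3, -0.0]
gripper_width: 0.0002
grip_force: 0.0
```

```bash
python3 - <<'E'
from h import *
f,st=np.load("w1.npy",allow_pickle=True)
c=np.array([(143,93),(338,93),(330,408),(148,408)])/3.844+[235,95]
P=onplane(f,st,c,.010); print("nest corners",P.round(4).tolist(),P.mean(0), cv2.minAreaRect((P*1000).astype(np.float32)))
st=status.get_state(); f=grab_frame("wrist"); np.save("w2.npy",[f,st],allow_pickle=True)
print(st["clock"],st["position"],st["gripper_width"])
im=f["frame"]; g=cv2.cvtColor(im,cv2.COLOR_RGB2GRAY); W=world(f,st)
for c in((.487,.2745),(.483,.182),(.472,.081)):
    r=np.hypot(W[...,0]-c[0],W[...,1]-c[1])<.07
    m=r&(W[...,2]>.024)&(W[...,2]<.04)
    Q=W[m]; rect=cv2.minAreaRect((Q[:,:2]*1000).astype(np.float32))
    print(np.round(rect[0],1),np.round(rect[1],1),round(rect[2],1),"z med",np.median(Q[:,2]),len(Q),"lid z",np.median(W[np.hypot(W[...,0]-c[0],W[...,1]-c[1])<.015][:,2]))
save("w2.png",cv2.resize(im,(800,600)))
E
```

```text
nest corners [[0.5656, -0.1174], [0.5607, -0.182], [0.4526, -0.1751], [0.4576, -0.11]] [ 0.50911902 -0.1461373 ] ((509.1102294921875, -146.2282257080078), (65.24980163574219, 108.92093658447266), 86.13268280029297)
2.3667 [0.48666583 0.18613268 0.27395624] 0.0001751293375561892
[484.  254.5] [ 99.  103.6] 85.1 z med 0.027857302115486635 3772 lid z 0.02764603002260782
[483.  201.4] [100.6 104.5] 85.4 z med 0.027931205191205455 3843 lid z 0.3326429359096275
[471.   79.7] [ 60.3 104.3] 89.1 z med 0.027915958458575446 3644 lid z 0.02771002111278384
```

View pics/w2.png

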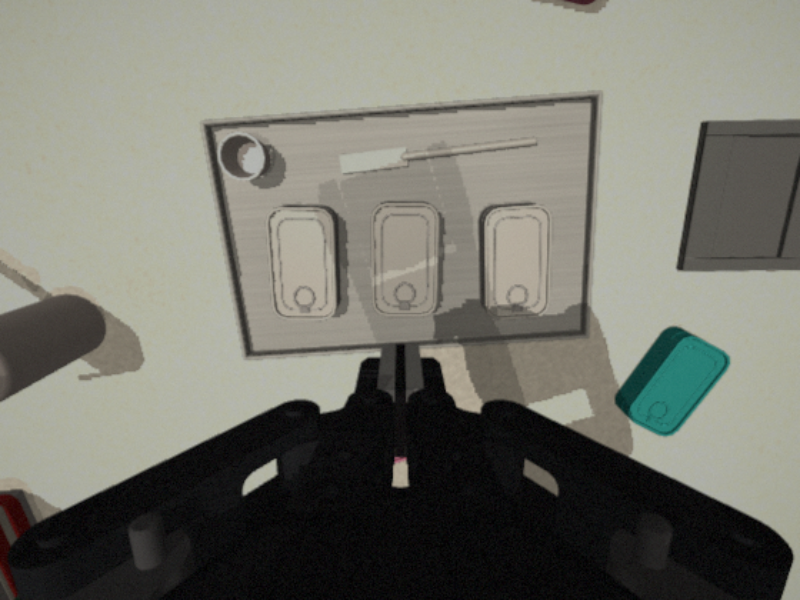

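This view shows the tins at (305,262), (405,260) and (517,262), the cup at (243,157), the spatula above the tins, and the wash bottle at far left around (50,340).

```bash
python3 - <<'E'
from h import *
f,st=np.load("w2.npy",allow_pickle=True); W=world(f,st)
m=((W[...,2]>.022)&(W[...,2]<.045)).astype(np.uint8); m[225:]=0
k,l,s,_=cv2.connectedComponentsWithStats(m,connectivity=4)
for i in range(1,k):
    if s[i,4]<300: continue
    Q=W[l==i]; rect=cv2.minAreaRect((Q[:,:2]*1000).astype(np.float32))
    print(s[i],np.round(rect[0],1),np.round(rect[1],1),round(rect[2],1),np.percentile(Q[:,2],[50,90]).round(4))
for u,v in((305,262),(405,260),(517,262)):
    w=W[int(v*.7)-6:int(v*.7)+6,int(u*.7)-5:int(u*.7)+5]; print("lid",w.reshape(-1,3).mean(0).round(4))
f=np.load("scene.npy",allow_pickle=True).item(); V=world(f)
q=V[(V[...,2]>.08)&(V[...,2]<.22)&(V[...,1]>.3)&(V[...,0]<.6)&(V[...,0]>.1)]; print("bottle",np.percentile(q,[2,50,98],axis=0).round(3))
E
```

```text
[152  92  35  35 476] [581.8 310. ] [38.5 38.8] 6.2 [0.0334 0.0351]
[ 259  141   48   81 3616] [481.4 181. ] [ 59.9 104.5] 85.6 [0.0279 0.03  ]
[ 337  143   50   81 3661] [471.   79.7] [ 60.4 104.4] 89.3 [0.0279 0.03  ]
[ 186  144   50   80 3652] [485.6 273.7] [ 60.6 103.5] 84.9 [0.0278 0.03  ]
[ 16 209  45  16 324] [462.9 504.4] [44.6 10.1] 59.4 [0.0334 0.0427]
lid [0.4885 0.2713 0.0276]
lid [0.4827 0.181  0.0278]
lid [0.4746 0.0823 0.0339]
bottle [[0.124 0.504 0.081]
 [0.25  0.561 0.132]
 [0.568 0.687 0.202]]
```

>>> jog_arm --commands "-0.0027 -0.029 0.01 0 1; -0.0027 -0.029 0.02 0 1; -0.0028 -0.029 0.028 0 1; 0 0 0.035 0 1; 0 0 0.035 0 1; 0 0 0.035 0 1; 0 0 0.031 0 1; 0 0 0.02 0 1; 0 0 0 0 1; 0 0 0 0 1"

```text
clock: 3.25
position: [0.4861, 0.2719, 0.06]
orientation: [3.141, 0.002, -0.085]
contact_force: [-0.6, 0.5, -0.6]
gripper_width: -0.0
grip_force: 0.0
```

>>> jog_arm --commands "0 -0.002 0.005 0 1; 0 0 0.005 0 1; 0 0 0.002 0 1; 0 0 0 0 1"

```text
clock: 3.58
position: [0.486, 0.2755, 0.0486]
orientation: [-3.141, -0.001, -0.083]
contact_force: [-0.3, 0.3, 0.2]
gripper_width: -0.0001
grip_force: 0.0
```

>>> jog_arm --commands "0 0 0.001 0 1; 0 0 0 0 1"

```text
clock: 3.75
position: [0.4859, 0.2756, 0.0475]
orientation: [-3.141, -0.0, -0.083]
contact_force: [0.2, 0.4, -0.1]
gripper_width: -0.0
grip_force: 0.0
```

>>> jog_arm --commands "0 0 0.001 0 1; 0 0 0 0 1"

```text
clock: 3.92
position: [0.4859, 0.2756, 0.0463]
orientation: [3.142, -0.0, -0.083]
contact_force: [0.1, -0.8, 0.7]
gripper_width: 0.0003
grip_force: 0.0
```

>>> jog_arm --commands "0 0 0.001 0 1; 0 0 0 0 1"

```text
clock: 4.08
position: [0.4858, 0.2756, 0.0452]
orientation: [3.141, 0.0, -0.083]
contact_force: [-0.6, 0.5, 0.3]
gripper_width: -0.0004
grip_force: 0.0
```

>>> jog_arm --commands "0 0 0.0005 0 1; 0 0 0 0 1"

```text
clock: 4.25
position: [0.4858, 0.2756, 0.0448]
orientation: [3.142, -0.0, -0.083]
contact_force: [-1.0, -0.3, 2.6]
gripper_width: 0.0
grip_force: 1.4
```

>>> jog_arm --commands "0 0 0.0005 0 1; 0 0 0 0 1"

```text
clock: 4.42
position: [0.4858, 0.2755, 0.0444]
orientation: [3.142, -0.0, -0.083]
contact_force: [-1.1, -1.0, 4.0]
gripper_width: 0.0004
grip_force: 2.0
```

>>> jog_arm --commands "0 0 0.0005 0 1; 0 0 0 0 1"

```text
clock: 4.58
position: [0.4859, 0.2756, 0.0439]
orientation: [3.142, -0.0, -0.083]
contact_force: [-0.7, -0.2, 6.0]
gripper_width: 0.0001
grip_force: 2.8
```

>>> jog_arm --commands "0 0 0.001 0 1; 0 0 0.0005 0 1; 0 0 0 0 1"

```text
clock: 4.83
position: [0.4859, 0.2756, 0.0426]
orientation: [3.142, -0.0, -0.083]
contact_force: [-3.0, -0.3, 9.1]
gripper_width: -0.0001
grip_force: 4.7
```

>>> jog_arm --commands "0 0 0.0007 0 1; 0 0 0 0 1; 0 0 0 0 1; 0 0 0 0 1; 0 0 0 0 1; 0 0 0 0 1; 0 0 0 0 1; 0 0 0 0 1; 0 0 0 0 1; 0 0 0 0 1"

```text
clock: 5.67
position: [0.4859, 0.2756, 0.0421]
orientation: [-3.142, -0.0, -0.083]
contact_force: [-3.4, -0.6, 10.0]
gripper_width: 0.0001
grip_force: 5.4
```

>>> jog_arm --commands "0 0 0.0002 0 1; 0 0 0 0 1; 0 0 0 0 1; 0 0 0 0 1; 0 0 0 0 1; 0 0 0 0 1; 0 0 0 0 1; 0 0 0 0 1; 0 0 0 0 1; 0 0 0 0 1"

```text
clock: 6.5
position: [0.4859, 0.2756, 0.042]
orientation: [-3.141, -0.0, -0.083]
contact_force: [-2.3, -1.6, 11.5]
gripper_width: -0.0005
grip_force: 5.6
```

>>> jog_arm --commands "0 0 -0.01 0 1; 0 0 -0.01 0 1; 0.0011 0.0316 0 0 1; 0.0011 0.0316 0 0 1; 0.0012 0.0315 0 0 1; 0 0 0 0 1; 0 0 0.007 0 1; 0 0 0.0065 0 1; 0 0 0 0 1; 0 0 0 0 1"

```text
clock: 7.33
position: [0.4812, 0.1817, 0.0472]
orientation: [3.141, 0.001, -0.082]
contact_force: [0.8, -0.6, 0.2]
gripper_width: 0.0003
grip_force: 0.0
```

>>> jog_arm --commands "0 0 0.001 0 1; 0 0 0.001 0 1; 0 0 0 0 1"

```text
clock: 7.58
position: [0.4813, 0.1813, 0.0457]
orientation: [3.141, 0.0, -0.082]
contact_force: [0.2, 0.4, -0.1]
gripper_width: -0.0
grip_force: 0.0
```

>>> jog_arm --commands "0 0 0.0005 0 1; 0 0 0 0 1"

```text
clock: 7.75
position: [0.4814, 0.181, 0.0454]
orientation: [3.142, -0.0, -0.083]
contact_force: [-0.3, -0.1, 0.2]
gripper_width: 0.0002
grip_force: 0.0
```

>>> jog_arm --commands "0 0 0.0005 0 1; 0 0 0 0 1"

```text
clock: 7.92
position: [0.4814, 0.1809, 0.0449]
orientation: [-3.142, -0.0, -0.083]
contact_force: [-0.5, 0.9, 2.1]
gripper_width: 0.0001
grip_force: 1.0
```

>>> jog_arm --commands "0 0 0.001 0 1; 0 0 0.0005 0 1; 0 0 0 0 1"

```text
clock: 8.17
position: [0.4815, 0.1809, 0.0434]
orientation: [-3.142, -0.0, -0.083]
contact_force: [-0.2, 1.0, 2.4]
gripper_width: -0.0002
grip_force: 1.5
```

>>> jog_arm --commands "0 0 0.001 0 1; 0 0 0.0005 0 1; 0 0 0 0 1; 0 0 0 0 1; 0 0 0 0 1; 0 0 0 0 1; 0 0 0 0 1; 0 0 0 0 1; 0 0 0 0 1; 0 0 0 0 1"

```text
clock: 9.0
position: [0.4815, 0.1809, 0.0419]
orientation: [3.142, -0.0, -0.083]
contact_force: [0.2, 2.9, 4.1]
gripper_width: 0.0001
grip_force: 2.1
```

>>> jog_arm --commands "0 0 0.0001 0 1; 0 0 0 0 1; 0 0 0 0 1; 0 0 0 0 1; 0 0 0 0 1; 0 0 0 0 1"

```text
clock: 9.5
position: [0.4815, 0.1809, 0.0418]
orientation: [3.142, -0.0, -0.083]
contact_force: [-0.3, 2.1, 4.1]
gripper_width: -0.0001
grip_force: 2.1
```

>>> jog_arm --commands "0 0 -0.01 0 1; 0 0 -0.01 0 1; -0.0007 0.034 0 0 1; -0.0007 0.034 0 0 1; -0.0007 0.0337 0 0 1; 0 0 0 0 1; 0 0 0.007 0 1; 0 0 0.0072 0 1; 0 0 0 0 1; 0 0 0 0 1"

```text
clock: 10.33
position: [0.4706, 0.0806, 0.047]
orientation: [3.141, 0.001, -0.082]
contact_force: [-0.2, -0.4, -0.1]
gripper_width: 0.0002
grip_force: 0.0
```

>>> jog_arm --commands "0 0 0.001 0 1; 0 0 0.0007 0 1; 0 0 0 0 1; 0 0 0 0 1"

```text
clock: 10.67
position: [0.4709, 0.08, 0.0459]
orientation: [3.142, -0.0, -0.083]
contact_force: [0.4, 0.5, 0.1]
gripper_width: 0.0003
grip_force: 0.0
```

>>> jog_arm --commands "0 0 0.0005 0 1; 0 0 0 0 1; 0 0 0 0 1"

```text
clock: 10.92
position: [0.4709, 0.0797, 0.0454]
orientation: [3.142, -0.0, -0.083]
contact_force: [-0.3, 0.0, -0.4]
gripper_width: -0.0001
grip_force: 0.0
```

>>> jog_arm --commands "0 0 0.0005 0 1; 0 0 0 0 1; 0 0 0 0 1"

```text
clock: 11.17
position: [0.4709, 0.0797, 0.045]
orientation: [3.142, -0.0, -0.083]
contact_force: [0.5, 0.4, 2.6]
gripper_width: -0.0001
grip_force: 1.1
```

>>> jog_arm --commands "0 0 0.001 0 1; 0 0 0.0005 0 1; 0 0 0 0 1"

```text
clock: 11.42
position: [0.4709, 0.0797, 0.0434]
orientation: [3.142, -0.0, -0.083]
contact_force: [-0.2, -0.0, 5.9]
gripper_width: -0.0001
grip_force: 2.9
```

>>> jog_arm --commands "0 0 0.001 0 1; 0 0 0.0007 0 1; 0 0 0 0 1; 0 0 0 0 1; 0 0 0 0 1; 0 0 0 0 1; 0 0 0 0 1; 0 0 0 0 1; 0 0 0 0 1; 0 0 0 0 1"

```text
clock: 12.25
position: [0.4709, 0.0797, 0.042]
orientation: [3.142, -0.0, -0.083]
contact_force: [-1.7, -0.9, 8.8]
gripper_width: -0.0002
grip_force: 4.5
```

>>> jog_arm --commands "0 0 0.0001 0 1; 0 0 0 0 1; 0 0 0 0 1; 0 0 0 0 1; 0 0 0 0 1; 0 0 0 0 1"

```text
clock: 12.75
position: [0.4709, 0.0797, 0.0419]
orientation: [3.142, -0.0, -0.083]
contact_force: [-1.6, -0.1, 9.9]
gripper_width: 0.0003
grip_force: 4.6
```

>>> jog_arm --commands "0 0 -0.015 0 1; 0 0 -0.035 0 1; 0 0 -0.04 0 1; 0.0007 -0.034 -0.01 0 0.2; 0.0007 -0.034 0 0 0.2; 0.0007 -0.0337 0 0 0.2; 0 0 0 0 0.2; 0 0 0 0 0.2; 0 0 0 0 0.2; 0 0 0 0 0.2"

```text
clock: 13.58
position: [0.4812, 0.18, 0.1413]
orientation: [3.141, 0.001, -0.084]
contact_force: [0.1, -0.1, 0.3]
gripper_width: 0.0684
grip_force: 0.0
```

```bash
python3 - <<'E'
from h import *
st=status.get_state(); f=grab_frame("wrist"); W=world(f,st); print(st["clock"],st["position"],np.rad2deg(st["orientation"]),st["gripper_width"])
m=((W[...,2]>.022)&(W[...,2]<.045)).astype(np.uint8); m[290:]=0
k,l,s,_=cv2.connectedComponentsWithStats(m,connectivity=4)
for i in range(1,k):
    if s[i,4]<600: continue
    Q=W[l==i]; rect=cv2.minAreaRect((Q[:,:2]*1000).astype(np.float32))
    print(s[i],np.round(rect[0],1),np.round(rect[1],1),round(rect[2],1),np.percentile(Q[:,2],[50,90]).round(4))
save("w3.png",cv2.resize(f["frame"],(800,600)))
E
```

```text
13.5833 [0.48119658 0.1800463  0.14129074] [ 1.79976260e+02  4.34551168e-02 -4.80604636e+00] 0.06838466241858544
[  66   65   60   56 1534] [581.8 309.6] [39.4 38.6] 85.2 [0.0324 0.035 ]
[ 240  144   74  120 8231] [481.4 180.9] [ 60.1 104.2] 85.1 [0.0279 0.0301]
[ 359  146   78  120 8187] [470.8  79.6] [ 60.9 104.3] 89.1 [0.0279 0.03  ]
[ 126  149   82  119 7956] [484.8 273.8] [ 61.2 104.9] 85.0 [0.0278 0.0299]
```

View pics/w3.png

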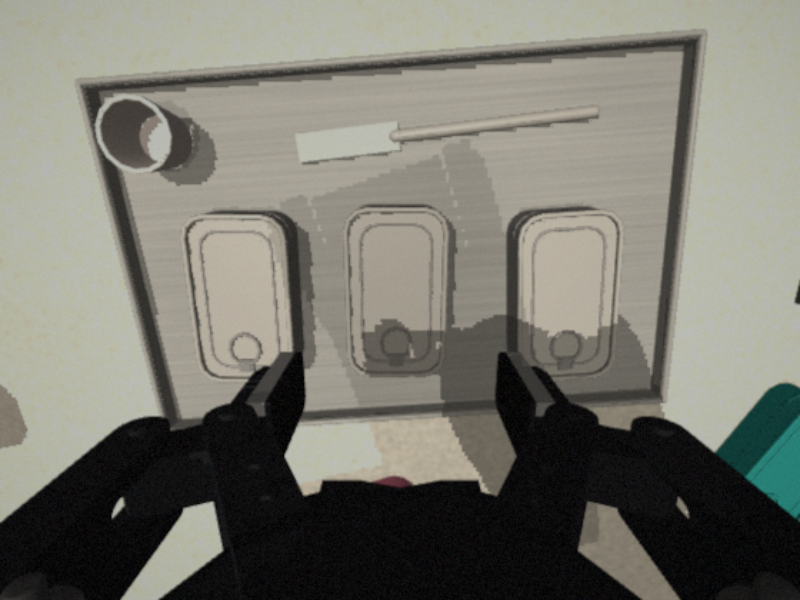

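>>> jog_arm --commands "0 -0.001 0.02 0 0.2; 0 0 0.035 0 0.2; 0 0 0.03 0 0.2; 0 0 0.01 0 0.2; 0 0 0 0 0.2; 0 0 0 0 0.2"

```text
clock: 14.13
position: [0.4817, 0.1814, 0.0469]
orientation: [3.141, 0.001, -0.084]
contact_force: [-0.3, -0.4, 0.3]
gripper_width: 0.0683
grip_force: 0.0
```

>>> jog_arm --commands "0 0 0.007 0 0.2; 0 0 0.007 0 0.2; 0 0 0.006 0 0.2; 0 0 0 0 0.2; 0 0 0 0 0.2"

```text
clock: 14.55
position: [0.4814, 0.1819, 0.0265]
orientation: [3.141, 0.0, -0.083]
contact_force: [-0.3, 0.4, -0.3]
gripper_width: 0.0684
grip_force: 0.0
```

>>> jog_arm --commands "0 0 0 0 0.25; 0 0 0 0 0.3; 0 0 0 0 0.35; 0 0 0 0 0.4; 0 0 0 0 0.5; 0 0 0 0 0.6; 0 0 0 0 0.6; 0 0 0 0 0.6" --newtons 30

```text
clock: 15.22
position: [0.4816, 0.182, 0.0271]
orientation: [-3.141, -0.001, -0.083]
contact_force: [-1.5, 0.9, 4.6]
gripper_width: 0.0593
grip_force: 33.0
```

>>> jog_arm --commands "0 0 -0.002 0 0.6; 0 0 -0.004 0 0.6; 0 0 -0.008 0 0.6; 0 0 -0.015 0 0.6; 0 0 -0.02 0 0.6; 0 0 -0.02 0 0.6; 0 0 0 0 0.6; 0 0 0 0 0.6"

```text
clock: 15.88
position: [0.4818, 0.182, 0.0967]
orientation: [-3.141, -0.002, -0.083]
contact_force: [0.2, 0.4, -1.8]
gripper_width: 0.0595
grip_force: 32.9
```

```bash
python3 - <<'E'
from h import *
st=status.get_state(); f=grab_frame("wrist"); print(st["clock"],st["position"],np.rad2deg(st["orientation"]),st["gripper_width"],st["grip_force"],st["contact_force"])
im=f["frame"]; W=world(f,st); M=np.array(f["mount"])
m=((W[...,2]>.07)&(W[...,2]<.105)).astype(np.uint8); m[300:]=0; m[:, :215]=0; m[:,350:]=0
# tin top in tool frame
R=Ro.from_euler("xyz",st["orientation"]).as_matrix()
k,l,s,_=cv2.connectedComponentsWithStats(m,connectivity=4); i=1+np.argmax(s[1:,4])
Q=W[l==i]; T=(Q-st["position"])@R
print(s[i],np.percentile(T,[1,50,99],axis=0).round(4)); rect=cv2.minAreaRect((T[:,:2]*1000).astype(np.float32)); print(rect)
A=np.c_[T[:,:2],np.ones(len(T))]; c=np.linalg.lstsq(A,T[:,2],rcond=None)[0]; print("plane slopes deg",np.rad2deg(c[:2]),c[2])
s0=plan([.5092,-.1457,.09],-3.9,.6)
save("w4.png",cv2.resize(im,(800,600)))
E
```

```text
15.8833 [0.48183837 0.1819838  0.09665729] [-1.79964043e+02 -1.32296046e-01 -4.75328669e+00] 0.059482855252011226 32.869926765561104 [ 0.1554758   0.39365237 -1.81033554]
[  215   156   135   144 18425] [[-0.014  -0.027  -0.0046]
 [ 0.0213  0.0022 -0.0007]
 [ 0.0517  0.0312  0.0153]]
((18.220308303833008, 3.8277626037597656), (67.37883758544922, 64.25960540771484), 0.08761900663375854)
plane slopes deg [ 1.52119568 -0.27353477] -0.0011734894732740786
9 rows: 0.0061 0.0360 0.0006 -0.10 0.6; 0.0060 0.0360 0.0006 -0.10 0.6; 0.0060 0.0360 0.0006 -0.10 0.6; 0.0059 0.0360 0.0006 -0.10 0.6; 0.0059 0.0361 0.0006 -0.10 0.6; 0.0058 0.0361 0.0006 -0.10 0.6; 0.0057 0.0361 0.0006 -0.10 0.6; 0.0057 0.0361 0.0006 -0.10 0.6; 0.0056 0.0361 0.0006 -0.10 0.6
```

View pics/w4.png

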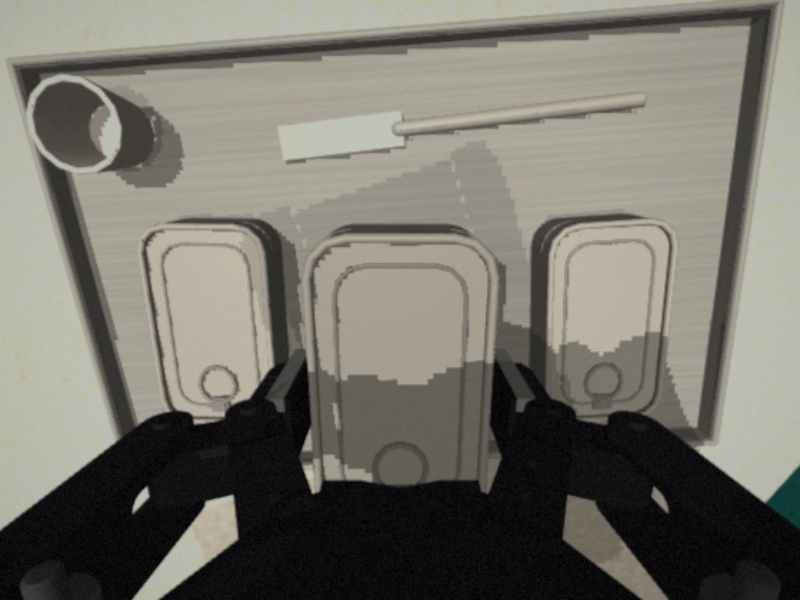

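>>> jog_arm --commands "0.004 0.02 0 0 0.6; 0.006 0.036 0 -0.1 0.6; 0.006 0.036 0 -0.1 0.6; 0.006 0.036 0 -0.1 0.6; 0.006 0.036 0 -0.1 0.6; 0.006 0.036 0 -0.1 0.6; 0.006 0.036 0 -0.1 0.6; 0.006 0.036 0 -0.1 0.6; 0.006 0.036 0 -0.1 0.6; 0.002 0.0165 0.01 -0.1 0.6"

```text
clock: 16.77
position: [0.5111, -0.1497, 0.0857]
orientation: [3.141, -0.002, -0.069]
contact_force: [0.2, -0.7, -1.7]
gripper_width: 0.0593
grip_force: 32.9
```

>>> jog_arm --commands "0 0 0.01 0 0.6; 0 0 0 0 0.6; 0 0 0 0 0.6; 0 0 0 0 0.6"

```text
clock: 17.1
position: [0.5102, -0.1447, 0.0753]
orientation: [-3.141, 0.001, -0.066]
contact_force: [-0.0, -0.5, -0.6]
gripper_width: 0.0596
grip_force: 32.9
```

```bash
python3 - <<'E'
from h import *
st=status.get_state(); f=grab_frame("wrist"); print(st["clock"],st["position"],np.rad2deg(st["orientation"]),st["gripper_width"],st["contact_force"])
np.save("w5.npy",[f,st],allow_pickle=True)
plan([.5092,-.1456,.05],-3.9,.6)
save("w5.png",cv2.resize(f["frame"],(800,600)))
E
```

```text
17.1 [ 0.51016197 -0.14468451  0.07534737] [-1.79978809e+02  6.34808444e-02 -3.79381981e+00] 0.0596228660195084 [-0.02312492 -0.5347747  -0.57886394]
1 rows: -0.0011 0.0010 0.0257 0.12 0.6
```

View pics/w5.png

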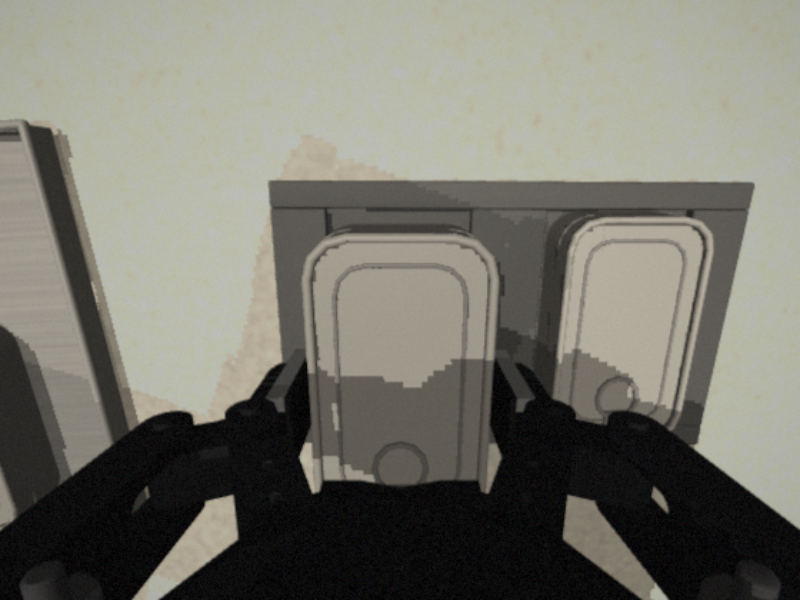

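The tin is held over the nest. The nest's far edge runs from (327,209) to (472,209), and the tin rim spans columns 303 to 498 with its far edge at row about 234.

```bash
python3 - <<'E'
from h import *
f,st=np.load("w5.npy",allow_pickle=True)
def tool(uv,z):
    P=onplane(f,st,np.array(uv)*.7,z); d=P-st["position"][:2]; a=st["orientation"][2]
    return P.round(4).tolist(), np.c_[d[:,0]*np.cos(a)+d[:,1]*np.sin(a), d[:,0]*np.sin(a)-d[:,1]*np.cos(a)].round(4).tolist()
print("nest far corners",tool([(327,209),(472,209)],.010)); print("tray far corners",tool([(270,182),(753,184)],.010))
print("tin rim sides, far",tool([(303,280),(498,280),(400,234)],st["position"][2]+.0045))
E
```

```text
nest far corners ([[0.5656, -0.1173], [0.5615, -0.1822]], [[0.0535, -0.031], [0.0537, 0.0341]])
tray far corners ([[0.5789, -0.0935], [0.5644, -0.3063]], [[0.0652, -0.0557], [0.0648, 0.1577]])
tin rim sides, far ([[0.5496, -0.1201], [0.5459, -0.178], [0.5614, -0.1498]], [[0.0377, -0.0271], [0.0378, 0.0309], [0.0514, 0.0017]])
```

>>> jog_arm --commands "-0.001 0 0.01 0 0.6; 0 0 0.015 0 0.6; 0 0 0.01 0 0.6; 0 0 0.005 0 0.6; 0 0 0 0 0.6; 0 0 0 0 0.6"

```text
clock: 17.65
position: [0.5094, -0.1456, 0.0354]
orientation: [-3.141, 0.001, -0.067]
contact_force: [0.9, 1.0, -1.8]
gripper_width: 0.0591
grip_force: 33.0
```

>>> jog_arm --commands "0 0 0.0015 0 0.6; 0 0 0.0015 0 0.6; 0 0 0.0015 0 0.6; 0 0 0 0 0.6"

```text
clock: 17.98
position: [0.5094, -0.1458, 0.0311]
orientation: [3.141, -0.0, -0.067]
contact_force: [0.1, 0.0, -2.0]
gripper_width: 0.0596
grip_force: 33.0
```

>>> jog_arm --commands "0 0 0.0005 0 0.6; 0 0 0.0005 0 0.6; 0 0 0 0 0.6"

```text
clock: 18.23
position: [0.5094, -0.1457, 0.0301]
orientation: [3.141, -0.0, -0.067]
contact_force: [-1.1, -0.2, -1.6]
gripper_width: 0.0594
grip_force: 33.0
```

>>> jog_arm --commands "0 0 0.0005 0 0.6; 0 0 0.0005 0 0.6; 0 0 0 0 0.6"

```text
clock: 18.48
position: [0.5094, -0.1457, 0.029]
orientation: [3.142, 0.0, -0.067]
contact_force: [-0.6, 0.7, -1.5]
gripper_width: 0.0591
grip_force: 33.0
```

>>> jog_arm --commands "0 0 0.0005 0 0.6; 0 0 0 0 0.6"

```text
clock: 18.65
position: [0.5094, -0.1457, 0.0285]
orientation: [3.142, 0.0, -0.067]
contact_force: [0.8, 0.1, -2.0]
gripper_width: 0.0592
grip_force: 33.0
```

>>> jog_arm --commands "0 0 0.0004 0 0.6; 0 0 0 0 0.6"

```text
clock: 18.82
position: [0.5094, -0.1457, 0.0281]
orientation: [3.142, 0.0, -0.067]
contact_force: [-0.3, -0.2, -0.9]
gripper_width: 0.059
grip_force: 33.0
```

>>> jog_arm --commands "0 0 0.0004 0 0.6; 0 0 0 0 0.6"

```text
clock: 18.98
position: [0.5094, -0.1457, 0.0281]
orientation: [3.141, -0.0, -0.067]
contact_force: [-0.9, 0.5, 3.6]
gripper_width: 0.0593
grip_force: 33.5
```

>>> jog_arm --commands "0 0 0.0003 0 0.6; 0 0 0 0 0.6"

```text
clock: 19.15
position: [0.5094, -0.1457, 0.0281]
orientation: [3.141, -0.0, -0.067]
contact_force: [-2.8, 0.8, 8.5]
gripper_width: 0.0592
grip_force: 34.1
```

>>> jog_arm --commands "0 0 -0.0003 0 0.4; 0 0 0 0 0.32; 0 0 0 0 0.29; 0 0 0 0 0.26; 0 0 0 0 0.23; 0 0 0 0 0.2; 0 0 0 0 0.2; 0 0 0 0 0.2"

```text
clock: 19.82
position: [0.5094, -0.1457, 0.0277]
orientation: [3.141, -0.0, -0.067]
contact_force: [0.3, 0.7, -0.2]
gripper_width: 0.0685
grip_force: 0.0
```

>>> jog_arm --commands "0 0 -0.005 0 0.2; 0 0 -0.015 0 0.2; 0 0 -0.03 0 0.2; 0 0 -0.035 0 0.2; 0 0 -0.015 0 1; 0 0 0 0 1; 0 0 0 0 1; 0 0 0 0 1; 0 0 0 0 1; 0 0 0 0 1"

```text
clock: 20.65
position: [0.509, -0.1456, 0.1267]
orientation: [-3.141, 0.002, -0.067]
contact_force: [0.2, 1.3, -0.4]
gripper_width: 0.0002
grip_force: 0.0
```

```bash
python3 - <<'E'
from h import *
st=status.get_state(); f=grab_frame("wrist"); W=world(f,st); print(st["clock"],st["position"],np.rad2deg(st["orientation"]),st["gripper_width"])
m=((W[...,2]>.022)&(W[...,2]<.045)).astype(np.uint8); m[300:]=0
k,l,s,_=cv2.connectedComponentsWithStats(m,connectivity=4)
for i in range(1,k):
    if s[i,4]<1500: continue
    Q=W[l==i]; rect=cv2.minAreaRect((Q[:,:2]*1000).astype(np.float32))
    A=np.c_[Q[:,:2]-Q[:,:2].mean(0),np.ones(len(Q))]; c=np.linalg.lstsq(A,Q[:,2],rcond=None)[0]
    print(s[i],np.round(rect[0],1),np.round(rect[1],1),round(rect[2],1),np.percentile(Q[:,2],[50,90]).round(4),"tilt deg",np.rad2deg(c[:2]).round(2))
save("w6.png",cv2.resize(f["frame"],(800,600)))
E
```

```text
20.65 [ 0.5090199  -0.14561221  0.12674129] [-1.79967158e+02  1.05280004e-01 -3.86006863e+00] 0.00019951574427713102
[ 360  143   89  127 9711] [ 504.5 -244.6] [ 60.8 103.8] 86.5 [0.0289 0.031 ] tilt deg [-0.11 -0.56]
[ 241  145   79  121 7806] [ 512.1 -147.5] [60.1 98.1] 86.3 [0.0288 0.0311] tilt deg [ 0.14 -0.04]
[   0  210   67   90 4699] [481.8  71. ] [53.6 82.2] 83.4 [0.0276 0.0293] tilt deg [0.07 0.48]
```

View pics/w6.png

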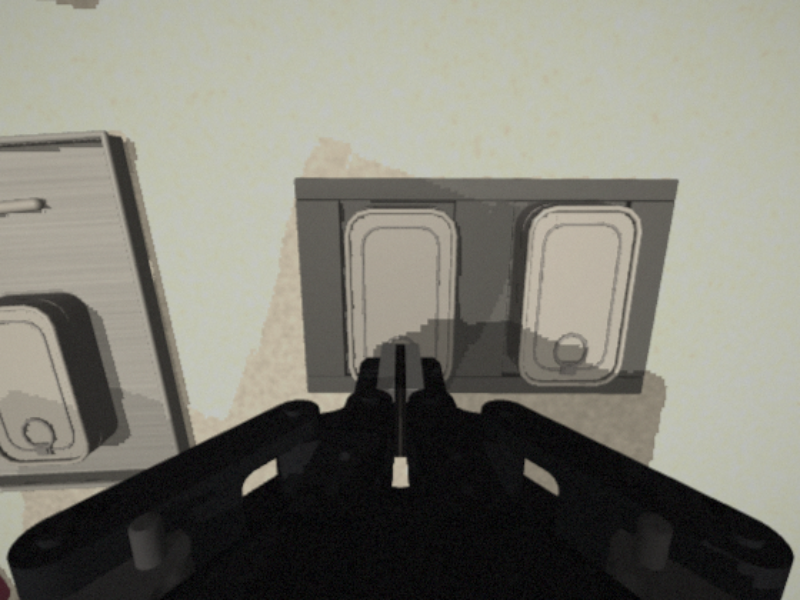

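The tin lies flat in the free nest at (400,295), level with tin_held at (580,295).

>>> jog_arm --commands "0 0 0.025 0 1; 0 0 0.03 0 1; 0 0 0.012 0 1; 0 0 0.006 0 1; 0 0 0.005 0 1; 0 0 0 0 1; 0 0 0 0 1"

```text
clock: 21.28
position: [0.5096, -0.1458, 0.0502]
orientation: [3.141, -0.0, -0.067]
contact_force: [0.2, -0.5, -0.1]
gripper_width: 0.0002
grip_force: 0.0
```

>>> jog_arm --commands "0 0 0.001 0 1; 0 0 0.0005 0 1; 0 0 0 0 1; 0 0 0 0 1"

```text
clock: 21.62
position: [0.5095, -0.1458, 0.0487]
orientation: [3.141, -0.001, -0.067]
contact_force: [0.3, -0.1, -0.4]
gripper_width: -0.0006
grip_force: 0.0
```

>>> jog_arm --commands "0 0 0.001 0 1; 0 0 0.001 0 1; 0 0 0.0003 0 1; 0 0 0 0 1; 0 0 0 0 1"

```text
clock: 22.03
position: [0.5094, -0.1458, 0.046]
orientation: [3.141, -0.0, -0.067]
contact_force: [-1.2, -0.3, 1.8]
gripper_width: -0.0
grip_force: 1.0
```

>>> jog_arm --commands "0 0 0.0004 0 1; 0 0 0 0 1; 0 0 0 0 1"

```text
clock: 22.28
position: [0.5094, -0.1458, 0.0456]
orientation: [3.141, -0.0, -0.067]
contact_force: [-0.6, -0.7, 2.4]
gripper_width: 0.0
grip_force: 1.1
```

>>> jog_arm --commands "0 0 0.001 0 1; 0 0 0.001 0 1; 0 0 0.0007 0 1; 0 0 0 0 1; 0 0 0 0 1; 0 0 0 0 1; 0 0 0 0 1; 0 0 0 0 1; 0 0 0 0 1; 0 0 0 0 1"

```text
clock: 23.12
position: [0.5094, -0.1457, 0.0429]
orientation: [3.142, -0.0, -0.067]
contact_force: [0.7, 0.4, 4.0]
gripper_width: 0.0005
grip_force: 2.0
```

>>> jog_arm --commands "0 0 0.0001 0 1; 0 0 0 0 1; 0 0 0 0 1; 0 0 0 0 1; 0 0 0 0 1; 0 0 0 0 1; 0 0 0 0 1; 0 0 0 0 1"

```text
clock: 23.78
position: [0.5094, -0.1458, 0.0428]
orientation: [3.141, -0.0, -0.067]
contact_force: [-0.3, -0.4, 3.7]
gripper_width: 0.0002
grip_force: 2.1
```

It pushed back with about 4 N again, so this is the soft one. I'll retract, check and hand in.

>>> jog_arm --commands "0 0 -0.005 0 1; 0 0 -0.015 0 1; 0 0 -0.03 0 1; 0 0 -0.035 0 1; 0 0 -0.035 0 1; 0 0 -0.02 0 1; 0 0 0 0 1; 0 0 0 0 1"

```text
clock: 24.45
position: [0.5094, -0.1457, 0.1837]
orientation: [3.141, -0.002, -0.067]
contact_force: [0.3, -0.4, -0.1]
gripper_width: 0.0001
grip_force: 0.0
```

```bash
python3 - <<'E'
from h import *
st=status.get_state(); f=grab_frame("wrist"); W=world(f,st); print(st["clock"],st["position"])
m=((W[...,2]>.022)&(W[...,2]<.045)).astype(np.uint8); m[280:]=0
k,l,s,_=cv2.connectedComponentsWithStats(m,connectivity=4)
for i in range(1,k):
    if s[i,4]<800: continue
    Q=W[l==i]; r=cv2.minAreaRect((Q[:,:2]*1000).astype(np.float32)); print(np.round(r[0],1),np.round(r[1],1),round(r[2],1),np.median(Q[:,2]).round(4))
print(ticket.hand_in())
E
```

```text
24.45 [ 0.5094359  -0.14572822  0.18372555]
[ 504.4 -244.5] [ 60.7 104.3] 86.9 0.0289
[ 509.6 -147.3] [ 60.1 103.3] 86.3 0.0289
[475.1  79.1] [62.3 94.6] 89.0 0.0277
the job is handed in; nothing more can be done
None
```

I tested the three lids from left to right at about 11 N, 4 N and 10 N, set the soft middle tin flat in the free nest, pressed it there again at about 4 N, and handed the job in at 24.5 s.

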